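Raise the analyser's counterweighted hood and slide the sample rack home

ROBOT

A 6-joint arm with a two-finger parallel gripper is mounted at the origin on the work surface. World frame = base frame: x ahead of the robot, y to its left, z up, the work surface at z = 0. Lengths are in m, angles in rad, forces in N, time in s.
With the tool pointing down it reaches from about 0.35 to 0.775 m from the base axis. Payload 5.5 kg.
Tool frame: the origin (TCP) lies at the very end of the fingers, on their centre line; the grasp point (between the pads) lies 19 mm behind it (grip_point_offset is the distance from the TCP to the grasp point, in m); z points along the fingers, y is the direction in which the jaws open and shut (so a half turn about z gives the same grasp; the last joint's range is limited). The gripper opens to 85 mm and grips with 20 to 120 N. Pads are 22 mm wide; open, the fingers measure 114 mm over their backs; the gripper's body (76 mm by 85 mm) begins 54 mm behind the grasp point. The pads swing forward as they close: fully open they stand 13 mm farther back than shut.
Start: joints at [1.207, 0.313, 0.046, 1.304, 0, 1.431], TCP at [0.128, 0.561, 0.231] pointing down, gripper open.
Joint ranges: [-2.76, 2.76], [-0.86, 1.69], [-1.03, 1.26], [-2.2, 2.34], [-1.47, 1.5], [-3.14, 3.14]. Speed limits (rad/s): [2.57, 2.57, 3.14, 3.14, 3.14, 3.14].

INTERFACE

Orientations are given as a unit quaternion [w, x, y, z].
In Python, from workcell import * gives the robot as it stands.
- The arm moves only by the shell command python3 -m crank 'ROWS' [OPENING] [FORCE]. ROWS is a JSON object of lists of equal length, an entry for each row: "travel": the shift along the tool's x, y, z in units of 40 mm (1.0 is 40 mm), a list of three; "turn": the turn about the tool's z in rad. In form: {"travel": [[x, y, z], ...], "turn": [turn, ...]}. A call has 1 to 5 rows; each row is the pose to reach, as a shift and turn from the pose commanded when the call began, along the tool's axes at that moment; what a row does not reach only later rows make up. A row lasts 1/12 s, in which the tool goes at most 41.7 mm and 7.16 degrees, less where a joint would pass 70% of its speed; a pose out of reach is approached as far as the arm can. A call with a gripper value outside its range is refused whole. OPENING is the finger opening in mm, from 0 to 85.4, set as the call begins (- or left out, the last holds). The fingers move at their own pace and stop on an object; FORCE is the grip in N (left out, the last holds). Time passes only in rows, so rows that repeat a pose let the fingers close. It gives the time, the measured TCP pose, the force and the opening at its end, in the units of the state.
- get_state(): the state, without advancing time (a new reading comes with each control period).
- read_camera(name): name is "scene" or "top" or "wrist"; returns a dict with "image" (400x640x3 uint8, red, green, blue), "K" (3x3 intrinsics, pixels), "R" (3x3) and "t" (3): a world point X has camera coordinates R X + t. Camera axes: x right, y down, z forward; pixel columns grow to the right and rows downward; lengths in m; the calibration is good to about 2 mm. A picture is of the moment at which its call begins. There is no depth.
- hand_in(): hands the job in, once; it reports no verdict.
The state is a dict: "clock": time; "joint_pos": joint angles; "qvel": joint speeds; "tau": joint torques, N m; "tcp_pos": TCP position; "orientation": TCP orientation; "wrist_force": force on the tool from outside, world axes, zero at the start; "ft_torque": the same for the moment, N m; "finger_gap": finger opening in m.
Only numpy, scipy, OpenCV 4.12 (cv2) and the standard library are available. Lean on these libraries where they do the work, as an engineer would, in place of code of your own. Each camera call takes 0.05 s, during which the arm holds its last target. There are 200 camera calls.

TASK

Load the bench analyser by fingertip pushes alone: first swing its smoked hood up past its balance point, so that it stays fully raised by itself (there is a grip ledge along its lower front edge), without flinging it. Then slide the blue sample rack that waits on the front shelf along its lane until it is fully home against the back of the bay. Push the rack, never lift or tip it, and leave everything else on the bench where it is.

Things in the scene. Friction and masses are not known exactly. Their poses are not given: they have to be found in the camera images.
- analyser: Off-white bench analyser, fixed, 460 mm deep (its x), 300 mm wide (y). Origin on the bench under its middle; x points from its front (operator's side) to its rear, z up. Deck with front shelf: x -220 to +60 mm, y +/-135 mm, top 22 mm above the bench. Housing behind x = +60 mm: 120 mm high, from x = +85 mm 190 mm high. Its parts below are given in this frame.
- hood (a joint): Angle of the smoked hood about its hinge, rad: 0 shut, 1.83 fully raised, leaning back. No latch. Counterweighted by steel discs on its tail arms (beside the housing, out to y = +/-183 mm): let go below about 0.84 it falls shut, beyond that it goes on up to 1.83 by itself, slowly (damped). Pushing it up by its ledge takes 1 to 3 N.
- hood_hinge (a point): Point on the hood's hinge axis at mid-width: analyser x = +60 mm, y = 0, 130 mm above the bench. The axis is level, along the analyser's y. The hood is 304 mm wide and reaches 172 mm forward of the axis.
- hood_ledge (a point): Point under the hood's grip ledge, a grey bar along the whole lower front edge (284 mm long, 34 mm front to back, 10 mm thick). Shut: underside 60 mm above the bench, 38 mm above the deck, from x = -112 to -78 mm, free beneath. The point is midway front to back, at y = -68 mm, the half away from the rack. It moves with the hood, 172 mm from the hinge axis.
- keypad (a point): Middle of the flat keypad on the front shelf, in front of the hood's free half: x = -170 mm, y = -76 mm, top 31 mm above the bench. Nothing taller stands on that half of the shelf. Under the hood on that half, from x = -17 mm on, is a block of reagent vials 82 mm tall above the bench.
- rack_mid (a point): Centre of the blue sample rack: loose, 60 mm front to back (its x), 110 mm wide, 48 mm tall (57 mm with the caps of its ten tubes), about 0.2 kg. It stands on the front shelf in the mouth of its lane, lengthways across it, turned a few degrees at most. The point is 24 mm above its foot, 46 mm above the bench. The shut hood blocks its way.
- rack_home (a point): Where the rack's centre is when fully home, its rear face against the housing (the rear stop): x = +30 mm, y = +55 mm, 46 mm above the bench. Fixed to the analyser. The lane runs along the analyser's x at y = +55 mm between two guides 115 mm apart inside, their tops 36 mm above the bench, flared at the front (x = -215 to -100 mm).
- reagent_bottle: Bystander: round green bottle with a pale label and a blue cap, 60 mm across and 125 mm tall. Origin at the centre of its underside.
- wash_bottle: Bystander: white plastic wash bottle with a bent spout, 62 mm across, 168 mm tall to the spout. Origin at the centre of its underside.
- spare_rack: Bystander: square blue microtube rack, 95 x 95 x 40 mm, sixteen capped tubes, 49 mm tall to the caps. Origin at the centre of its underside.
- tip_box: Bystander: closed pipette-tip box, 80 x 118 x 60 mm. Origin at the centre of its underside.
- timer: Bystander: white bench timer, 60 x 70 x 22 mm. Origin at the centre of its underside.
- pipette: Bystander: hand pipette lying on the bench, about 250 mm long and 22 mm high. Origin at the centre of its underside, between body and nose.
- tube_beaker: Bystander: white plastic beaker, 72 mm across, 85 mm tall. Origin at the centre of its underside.
Mind the look-alikes: they are no part of the job. What is shaped like the part that bears rack_mid but pink or red is not meant.

How it is judged:
By the outcome, as a careful person would: the job done as asked, in the order asked, and still so for the second after the job is handed in, with the robot touching nothing.
It also fails if it takes over 64 s, if anything falls off the work surface, if the arm or the gripper's body presses on something with over 40 N, if the wrist force passes 120 N, or if a joint passes its speed limit or range.

## Working session

There is one attempt and no reset: what is moved stays moved. The work goes in short steps, Python scripts to look and compute and a shell command to move; the robot and the scene stay as the last step left them, time stands still between calls to the robot, and variables do not carry over. Pictures are saved under pics/ and viewed, about 8 in all and at most 12, crops included, and the job is handed in when it is done.

```bash
mkdir -p pics; python3 - <<'E'
from workcell import *
import cv2,numpy as np
for n in("scene","top"):
    c=read_camera(n);cv2.imwrite(f"pics/{n}0.png",c["image"][:,:,::-1]);np.savez(f"{n}0.npz",**c);print(n,c["K"].round(1).tolist(),c["R"].round(3).tolist(),c["t"].round(3).tolist())
s=get_state();print(s)
E
```

```text
scene [[394.6, 0.0, 320.1], [0.0, 394.6, 205.5], [0.0, 0.0, 1.0]] [[-0.912, 0.41, 0.008], [0.332, 0.748, -0.574], [-0.242, -0.521, -0.819]] [0.475, -0.118, 1.554]
top [[485.1, 0.0, 314.7], [0.0, 485.1, 202.7], [0.0, 0.0, 1.0]] [[-0.013, -1.0, 0.018], [-0.99, 0.011, -0.138], [0.138, -0.02, -0.99]] [0.013, 0.527, 1.82]
{'clock': 0.1, 'joint_pos': array([ 1.20741640e+00,  3.13882256e-01,  4.50896766e-02,  1.30359519e+00,
       -3.52226586e-05,  1.43122359e+00]), 'qvel': array([ 0.00034296, -0.00114779,  0.00509989,  0.00030851,  0.00011653,
        0.00093184]), 'tau': array([ 2.81566507e-03, -4.81725991e+01,  2.99244404e+01,  1.28035291e-02,
       -1.43016332e-04,  4.17042955e-06]), 'tcp_pos': array([0.12745842, 0.56022804, 0.23052134]), 'orientation': array([-1.80944681e-04,  1.11670142e-01,  9.93745010e-01, -7.75072925e-04]), 'wrist_force': array([ 0.52238031, -0.6460752 ,  0.18450721]), 'ft_torque': array([ 0.00788194, -0.02036609, -0.02283814]), 'finger_gap': 0.08530076854230749}
```

View pics/top0.png

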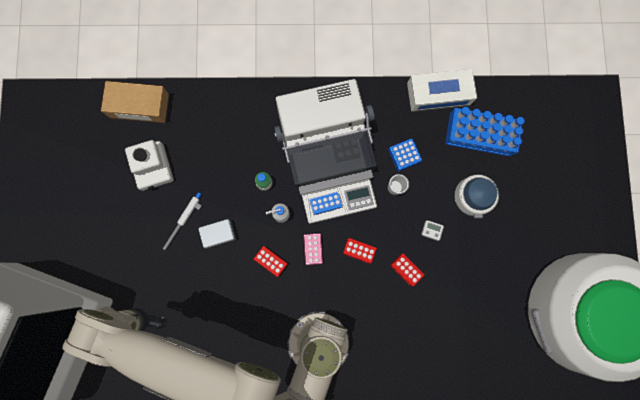

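View pics/scene0.png

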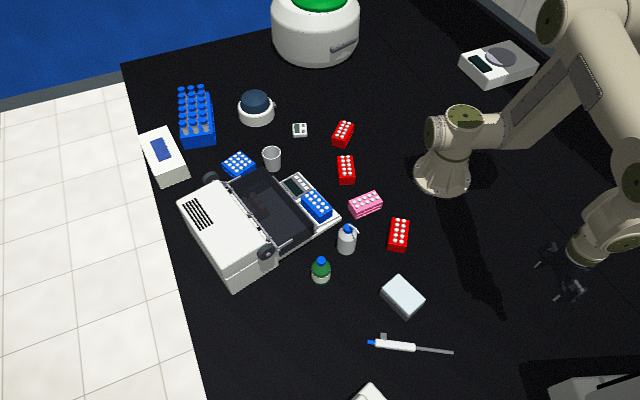

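The top view shows the analyser at about (330,150). A blue 2x5 rack stands on its shelf at (326,203), with the keypad at (360,197). The look-alikes are red racks at (270,261), (360,251) and (407,270), a pink one at (313,249), and the square blue spare rack at (405,153). The blue one on the shelf at (326,203) fits the description. I'll measure it and confirm it in an enlarged crop.

```bash
cat > h.py <<'E'
import numpy as np,cv2
def ray(c,uv,z):
    d=c["R"].T@np.linalg.inv(c["K"])@np.array([uv[0],uv[1],1.]);o=-c["R"].T@c["t"]
    return o+d*(z-o[2])/d[2]
def proj(c,X):
    p=c["K"]@(c["R"]@np.asarray(X)+c["t"]);return p[:2]/p[2]
E
python3 - <<'E'
from h import *
c=dict(np.load("top0.npz"));im=c["image"]
hsv=cv2.cvtColor(im,cv2.COLOR_RGB2HSV)
# deck: white in region
roi=np.zeros(im.shape[:2],np.uint8);roi[178:228,295:385]=1
w=((hsv[...,1]<60)&(hsv[...,2]>150)&(roi>0)).astype(np.uint8)
b=((hsv[...,0]>95)&(hsv[...,0]<125)&(hsv[...,1]>120)&(hsv[...,2]>60)&(roi>0)).astype(np.uint8)
n=max(cv2.findContours(b,0,2)[0],key=cv2.contourArea);r=cv2.minAreaRect(n);print("rack",r,[ray(c,p,.07).round(3).tolist() for p in cv2.boxPoints(r)],ray(c,r[0],.07))
al=cv2.findContours(w|b,0,2)[0];n=np.vstack([k for k in al if cv2.contourArea(k)>20])
h=cv2.convexHull(n)
a=cv2.approxPolyDP(h,3,True)[:,0];
for p in a: print(p,ray(c,p,.022).round(4))
roi[:]=0;roi[75:150,265:372]=1
w=((hsv[...,1]<60)&(hsv[...,2]>130)&(roi>0)).astype(np.uint8)
n=max(cv2.findContours(w,0,2)[0],key=cv2.contourArea);a=cv2.approxPolyDP(cv2.convexHull(n),3,True)[:,0]
for p in a: print("top",p,ray(c,p,.19).round(4))
s=dict(np.load("scene0.npz"))["image"]
x=cv2.resize(im[70:230,260:420],(560,560),interpolation=3);cv2.imwrite("pics/c1.png",x[:,:,::-1])
E
```

```text
rack ((325.5423278808594, 202.98843383789062), (15.874748229980469, 28.94291114807129), 74.74488067626953) [[0.536, 0.027, 0.07], [0.564, -0.079, 0.07], [0.505, -0.094, 0.07], [0.478, 0.012, 0.07]] [ 0.52042459 -0.03350594  0.07      ]
[369 180] [ 0.6155 -0.2062  0.022 ]
[375 206] [ 0.5132 -0.2265  0.022 ]
[308 221] [0.458  0.0329 0.022 ]
[302 195] [0.5592 0.0549 0.022 ]
top [355  80] [ 0.9547 -0.1431  0.19  ]
top [364 118] [ 0.8114 -0.172   0.19  ]
top [285 136] [0.7469 0.1125 0.19  ]
top [276  97] [0.8922 0.1443 0.19  ]
```

View pics/c1.png

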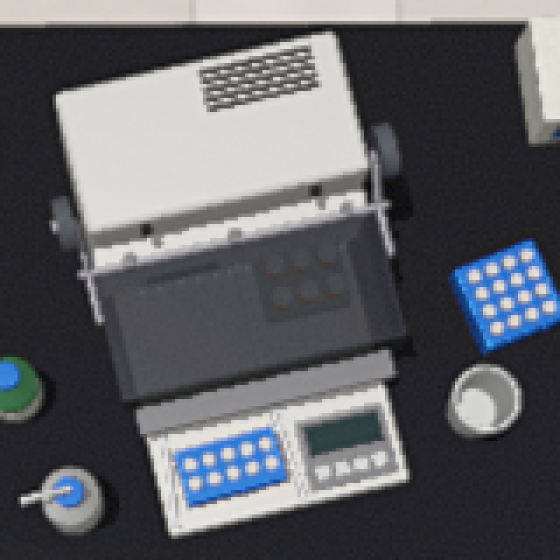

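The enlarged crop confirms it: the blue 2x5 rack is in the lane mouth, left of the keypad, with the grey ledge behind both. Measured analyser origin is about (0.699,-0.049) with yaw 12.3°. The deck width of 265 mm and the housing agree with that, and the rack is at analyser (-171,+53) mm. I'll transit now.

```bash
python3 -m crank '{"travel":[[-0.86,-0.51,0],[-1.72,-1.02,0],[-2.58,-1.53,0],[-3.44,-2.04,0],[-4.3,-2.55,0]],"turn":[-0.088,-0.176,-0.264,-0.35,-0.438]}' 0; python3 - <<'E'
from workcell import *
from scipy.spatial.transform import Rotation as R
s=get_state();print(R.from_quat(np.roll(s["orientation"],-1)).as_matrix().round(3) if 0 else R.from_quat([*s["orientation"][1:],s["orientation"][0]]).as_matrix().round(3),s["tcp_pos"])
E
```

```text
clock: 0.52
tcp_pos: [0.2733, 0.4215, 0.2309]
orientation: [-0.0, -0.109, 0.994, -0.0]
wrist_force: [0.8, -1.0, 0.6]
finger_gap: 0.0257
[[-0.976 -0.218 -0.   ]
 [-0.218  0.976 -0.   ]
 [ 0.001 -0.    -1.   ]] [0.27331158 0.4215155  0.2309115 ]
```

```bash
for i in 1 2 3; do :; done; python3 -m crank '{"travel":[[-0.18,-0.97,0],[-0.36,-1.94,0],[-0.54,-2.91,0],[-0.72,-3.88,0],[-0.9,-4.85,0]],"turn":[0,0,0,0,0]}' 0; python3 -m crank '{"travel":[[-0.18,-0.97,0],[-0.36,-1.94,0],[-0.54,-2.91,0],[-0.72,-3.88,0],[-0.9,-4.85,0]],"turn":[0,0,0,0,0]}'; python3 -m crank '{"travel":[[-0.18,-0.97,0],[-0.36,-1.94,0],[-0.54,-2.91,0],[-0.72,-3.88,0],[-0.9,-4.85,0]],"turn":[0,0,0,0,0]}';  python3 -m crank '{"travel":[[-0.1,-0.95,0],[-0.1,-0.95,0]],"turn":[0,0]}'; python3 - <<'E'
from workcell import *
import cv2
c=read_camera("wrist");np.savez("w1.npz",**c) if 'np' in globals() else None
cv2.imwrite("pics/w1.png",c["image"][:,:,::-1]);print(get_state()["joint_pos"].round(3),c["R"].round(3).tolist(),c["t"].round(3))
E
```

```text
clock: 0.93
tcp_pos: [0.3491, 0.2393, 0.231]
orientation: [-0.0, -0.107, 0.994, -0.0]
wrist_force: [1.3, 1.0, -0.3]
finger_gap: 0.0003
clock: 1.35
tcp_pos: [0.4256, 0.0573, 0.2312]
orientation: [0.0, -0.107, 0.994, 0.0]
wrist_force: [0.9, 0.3, 0.1]
finger_gap: 0.0001
clock: 1.77
tcp_pos: [0.502, -0.1246, 0.2309]
orientation: [-0.0, -0.107, 0.994, 0.0]
wrist_force: [-0.1, 0.1, 0.4]
finger_gap: -0.0001
clock: 1.93
tcp_pos: [0.5159, -0.1651, 0.2301]
orientation: [0.0, -0.104, 0.995, -0.001]
wrist_force: [0.2, -1.1, 0.1]
finger_gap: -0.0001
[-0.454  0.245 -0.049  1.278 -0.    -0.664] [[-0.206, 0.978, -0.002], [0.944, 0.2, 0.261], [0.256, 0.052, -0.965]] [ 0.269 -0.489  0.254]
```

View pics/w1.png

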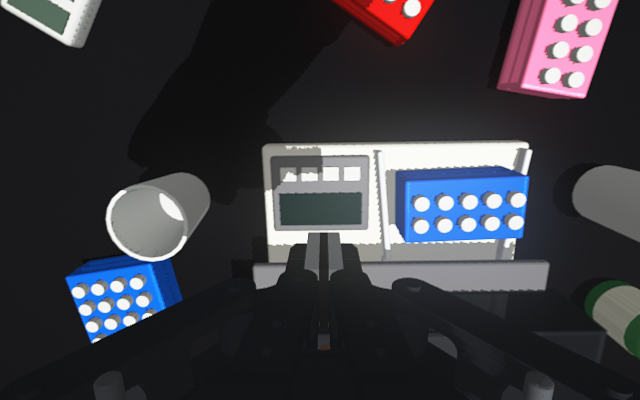

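The wrist view shows the keypad at (320,190), the rack at (465,205) and the grey ledge at y≈275. The fingertip is in front of the ledge's free half. Only vertical-tool moves are available, so I'll press the fingertip on the ledge's front lower edge and carry it up by following its arc.

```bash
python3 -m crank '{"travel":[[-0.3,0,0.9],[-0.6,0,1.8],[-0.9,0,2.7],[-1.1,0,3.6],[-1.2,0,4.4]],"turn":[0,0,0,0,0]}'; python3 -m crank '{"travel":[[-0.1,0,0],[-0.25,0,0],[-0.4,0,0],[-0.5,0,0],[-0.6,0,0]],"turn":[0,0,0,0,0]}' ;python3 -m crank '{"travel":[[-0.05,0,0],[-0.1,0,0],[-0.15,0,0],[-0.2,0,0],[-0.2,0,0]],"turn":[0,0,0,0,0]}'
```

```text
clock: 2.4
tcp_pos: [0.5605, -0.1468, 0.0532]
orientation: [-0.0, -0.108, 0.994, 0.001]
wrist_force: [0.5, -0.1, -0.0]
finger_gap: -0.0001
clock: 2.82
tcp_pos: [0.5866, -0.144, 0.0581]
orientation: [0.002, -0.107, 0.994, -0.001]
wrist_force: [-0.2, -0.2, 0.3]
finger_gap: -0.0001
clock: 3.23
tcp_pos: [0.5896, -0.1424, 0.0553]
orientation: [-0.002, -0.106, 0.994, -0.0]
wrist_force: [-6.5, -2.4, 4.4]
finger_gap: 0.0
```

```bash
python3 -m crank '{"travel":[[-0.05,0,-0.05],[-0.05,0,-0.1],[-0.05,0,-0.15],[-0.05,0,-0.2],[-0.03,0,-0.25]],"turn":[0,0,0,0,0]}'; python3 - <<'E'
from workcell import *
import cv2
c=read_camera("wrist");w=c["image"];t=read_camera("top")["image"]
a=cv2.resize(w[120:340,180:600],(630,330));b=cv2.resize(t[150:230,270:400],(630,388))
cv2.imwrite("pics/l1.png",__import__("numpy").vstack([a,b])[:590,:,::-1]) if 0 else cv2.imwrite("pics/l1.png",cv2.vconcat([a,b[:260]])[:,:,::-1])
E
```

```text
clock: 3.65
tcp_pos: [0.5872, -0.1426, 0.0624]
orientation: [-0.006, -0.106, 0.994, 0.0]
wrist_force: [-10.6, -6.4, -4.9]
finger_gap: -0.0001
```

View pics/l1.png

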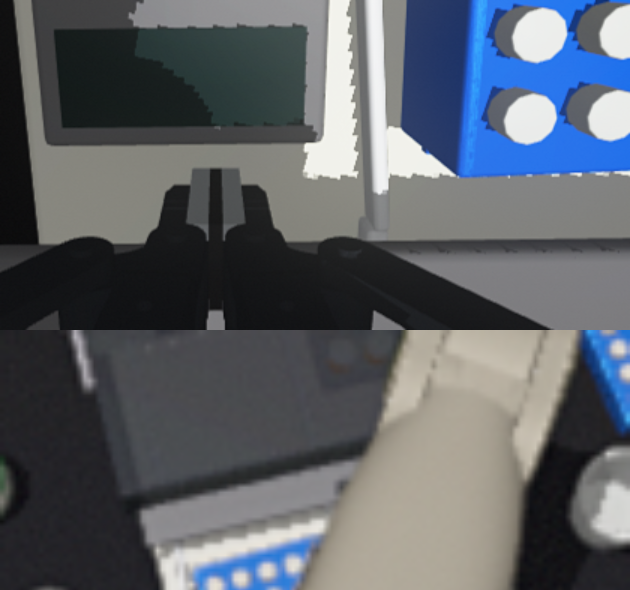

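The force along the hood's axis is about 12 N inward with 5 N of lift, and the tip moves back as it rises, matching the arc (-2.4 mm for +7 mm). It grips, so I continue along the arc.

```bash
python3 -m crank '{"travel":[[0.01,0,-0.1],[0.03,0,-0.2],[0.05,0,-0.3],[0.07,0,-0.4],[0.09,0,-0.5]],"turn":[0,0,0,0,0]}'
```

```text
clock: 4.17
tcp_pos: [0.5819, -0.1435, 0.0819]
orientation: [-0.008, -0.106, 0.994, 0.0]
wrist_force: [-14.6, -7.2, -5.4]
finger_gap: -0.0001
```

```bash
python3 -m crank '{"travel":[[0.01,0,-0.1],[0.03,0,-0.2],[0.05,0,-0.3],[0.07,0,-0.4],[0.09,0,-0.5]],"turn":[0,0,0,0,0]}'; python3 -m crank '{"travel":[[0.01,0,-0.1],[0.03,0,-0.2],[0.04,0,-0.3],[0.05,0,-0.4],[0.05,0,-0.5]],"turn":[0,0,0,0,0]}'
```

```text
clock: 4.58
tcp_pos: [0.5783, -0.1443, 0.1021]
orientation: [-0.008, -0.105, 0.994, 0.0]
wrist_force: [-14.3, -7.2, -4.4]
finger_gap: 0.0
clock: 5.0
tcp_pos: [0.5768, -0.1446, 0.1226]
orientation: [-0.008, -0.106, 0.994, 0.0]
wrist_force: [-14.8, -7.1, -1.6]
finger_gap: -0.0003
```

```bash
python3 -m crank '{"travel":[[0,0,-0.1],[0,0,-0.2],[0,0,-0.3],[0,0,-0.4],[-0.01,0,-0.5]],"turn":[0,0,0,0,0]}'; python3 -m crank '{"travel":[[-0.01,0,-0.1],[-0.02,0,-0.2],[-0.04,0,-0.3],[-0.06,0,-0.4],[-0.08,0,-0.5]],"turn":[0,0,0,0,0]}'
```

```text
clock: 5.42
tcp_pos: [0.5777, -0.1445, 0.1432]
orientation: [-0.007, -0.106, 0.994, 0.0]
wrist_force: [-15.6, -5.9, -0.3]
finger_gap: -0.0001
clock: 5.83
tcp_pos: [0.5807, -0.1438, 0.1636]
orientation: [-0.007, -0.106, 0.994, 0.0]
wrist_force: [-17.4, -4.9, 3.3]
finger_gap: 0.0001
```

```bash
python3 -m crank '{"travel":[[-0.02,0,-0.1],[-0.05,0,-0.2],[-0.08,0,-0.3],[-0.11,0,-0.4],[-0.14,0,-0.5]],"turn":[0,0,0,0,0]}'; python3 -m crank '{"travel":[[-0.04,0,-0.1],[-0.08,0,-0.2],[-0.12,0,-0.3],[-0.16,0,-0.4],[-0.20,0,-0.5]],"turn":[0,0,0,0,0]}'; python3 -m crank '{"travel":[[-0.05,0,-0.1],[-0.1,0,-0.2],[-0.16,0,-0.3],[-0.22,0,-0.4],[-0.28,0,-0.5]],"turn":[0,0,0,0,0]}'
```

```text
clock: 6.25
tcp_pos: [0.5862, -0.1426, 0.1842]
orientation: [-0.007, -0.106, 0.994, 0.0]
wrist_force: [-18.3, -4.6, 5.7]
finger_gap: -0.0003
clock: 6.67
tcp_pos: [0.5945, -0.1408, 0.205]
orientation: [-0.006, -0.106, 0.994, 0.0]
wrist_force: [-17.8, -3.2, 8.3]
finger_gap: 0.0001
clock: 7.08
tcp_pos: [0.6062, -0.1382, 0.2261]
orientation: [-0.005, -0.106, 0.994, -0.0]
wrist_force: [-18.0, -1.8, 11.6]
finger_gap: -0.0
```

```bash
python3 -m crank '{"travel":[[-0.06,0,-0.1],[-0.12,0,-0.18],[-0.19,0,-0.26],[-0.26,0,-0.34],[-0.33,0,-0.42]],"turn":[0,0,0,0,0]}'; python3 -m crank '{"travel":[[0.1,0,0],[0.2,0,0],[0.35,0,0],[0.6,0,0],[1.0,0,0]],"turn":[0,0,0,0,0]}'; python3 -m crank '{"travel":[[0.5,0,0],[1.0,0,0],[1.5,0,0],[2,0,0],[2,0,0]],"turn":[0,0,0,0,0]}';python3 - <<'E'
from workcell import *
import cv2
a=read_camera("scene")["image"];b=read_camera("top")["image"]
cv2.imwrite("pics/r1.png",cv2.vconcat([cv2.resize(a[140:300,160:400],(600,300),interpolation=3)[:290],cv2.resize(b[70:230,250:410],(300,300),interpolation=3)[:,:].repeat(2,1)[:,:600]])[:,:,::-1])
E
```

```text
clock: 7.5
tcp_pos: [0.6252, -0.1349, 0.2426]
orientation: [0.0, -0.107, 0.994, 0.0]
wrist_force: [0.4, -0.8, -0.6]
finger_gap: 0.0002
clock: 7.92
tcp_pos: [0.5855, -0.1432, 0.2413]
orientation: [-0.0, -0.107, 0.994, 0.0]
wrist_force: [0.1, -0.2, 0.1]
finger_gap: -0.0003
clock: 8.33
tcp_pos: [0.5039, -0.1603, 0.2421]
orientation: [-0.001, -0.106, 0.994, 0.0]
wrist_force: [-0.9, 0.8, 0.2]
finger_gap: 0.0002
```

View pics/r1.png

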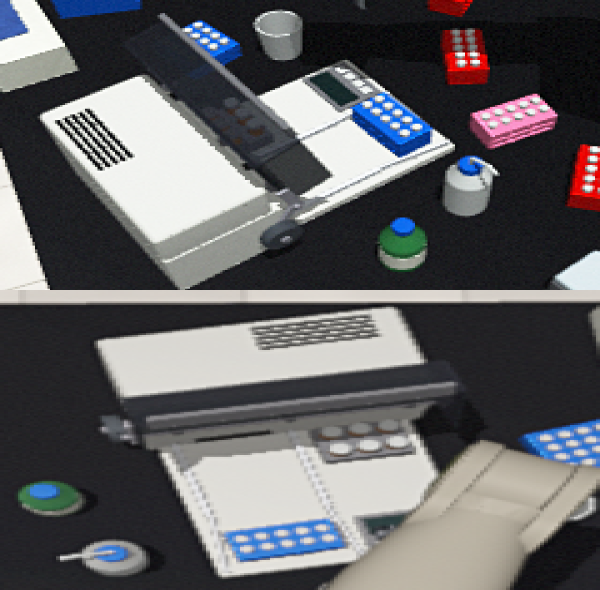

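The hood is raised: in the scene view it stands over the housing, and the bay is open. Contact had already ended before I backed off. Next I go in front of the rack with the fingers at 50 mm for a two-point push.

```bash
python3 -m crank '{"travel":[[0.1,0.7,0],[0.25,1.4,0],[0.4,2.1,0],[0.5,2.7,0],[0.5,3.03,0]],"turn":[0,0,0,0,0]}' 50;  python3 -m crank '{"travel":[[0,0,0.9],[0,0,1.8],[0,0,2.7],[0,0,3.4],[0,0,3.6]],"turn":[0,0,0,0,0]}'; python3 - <<'E'
from workcell import *
import cv2,numpy as np
from scipy.spatial.transform import Rotation as R
s=get_state();d=s["tcp_pos"][:2]-[.699,-.049];t=np.radians(12.3);print("an",d@[np.cos(t),np.sin(t)],d@[-np.sin(t),np.cos(t)])
M=R.from_quat([*s["orientation"][1:],s["orientation"][0]]).as_matrix();print(M[:,0],np.degrees(np.arctan2(-M[1,0],-M[0,0])))
c=read_camera("wrist");cv2.imwrite("pics/w2.png",c["image"][:,:,::-1])
E
```

```text
clock: 8.85
tcp_pos: [0.4615, -0.0438, 0.242]
orientation: [-0.0, -0.108, 0.994, 0.001]
wrist_force: [-0.4, 0.2, -0.8]
finger_gap: 0.0503
clock: 9.27
tcp_pos: [0.4599, -0.0449, 0.0938]
orientation: [-0.003, -0.107, 0.994, 0.001]
wrist_force: [-1.2, 0.6, -0.1]
finger_gap: 0.0498
an -0.23278373280406084 0.05494088964456566
[-0.97696347 -0.21332804  0.00578939] 12.317665158042239
```

View pics/w2.png

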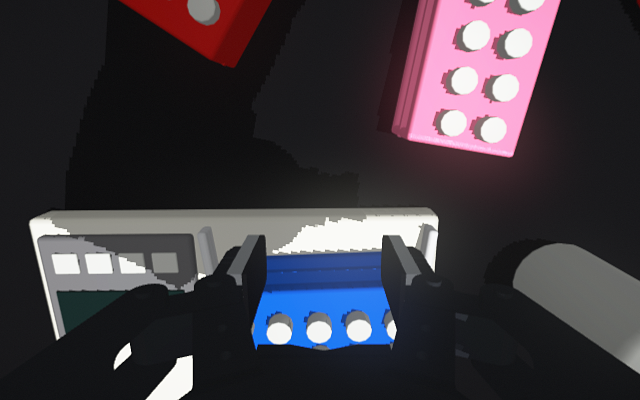

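```bash
python3 -m crank '{"travel":[[0,0,0.5],[0,0,1.0],[0,0,1.4],[0,0,1.5],[0,0,1.5]],"turn":[0,0,0,0,0]}';  python3 -m crank '{"travel":[[-0.15,0,0],[-0.3,0,0],[-0.45,0,0],[-0.6,0,0],[-0.7,0,0]],"turn":[0,0,0,0,0]}';  python3 -m crank '{"travel":[[-0.12,0,0],[-0.26,0,0],[-0.4,0,0],[-0.55,0,0],[-0.7,0,0]],"turn":[0,0,0,0,0]}'; python3 -m crank '{"travel":[[-0.15,0,0],[-0.3,0,0],[-0.45,0,0],[-0.6,0,0],[-0.75,0,0]],"turn":[0,0,0,0,0]}'
```

```text
clock: 9.73
tcp_pos: [0.4628, -0.0461, 0.0384]
orientation: [-0.0, -0.107, 0.994, 0.0]
wrist_force: [-0.0, 0.0, 0.2]
finger_gap: 0.0499
clock: 10.15
tcp_pos: [0.4912, -0.0402, 0.0388]
orientation: [0.001, -0.107, 0.994, -0.0]
wrist_force: [-1.5, 0.5, 0.5]
finger_gap: 0.0502
clock: 10.57
tcp_pos: [0.5176, -0.034, 0.038]
orientation: [-0.0, -0.107, 0.994, 0.0]
wrist_force: [-0.7, 0.2, -0.1]
finger_gap: 0.0501
clock: 10.98
tcp_pos: [0.547, -0.0277, 0.038]
orientation: [0.0, -0.107, 0.994, 0.0]
wrist_force: [-0.7, -0.3, 0.3]
finger_gap: 0.05
```

```bash
python3 -m crank '{"travel":[[-0.15,0,0],[-0.3,0,0],[-0.45,0,0],[-0.6,0,0],[-0.75,0,0]],"turn":[0,0,0,0,0]}';  python3 -m crank '{"travel":[[-0.15,0,0],[-0.3,0,0],[-0.45,0,0],[-0.6,0,0],[-0.75,0,0]],"turn":[0,0,0,0,0]}'; python3 - <<'E'
from workcell import *
import cv2
a=read_camera("scene");im=a["image"]
import numpy as np;np.savez("s2.npz",**a)
cv2.imwrite("pics/r2.png",cv2.resize(im[100:300,160:440],(784,560),interpolation=3)[:,:,::-1])
E
```

```text
clock: 11.4
tcp_pos: [0.5763, -0.0213, 0.038]
orientation: [-0.0, -0.107, 0.994, 0.0]
wrist_force: [-0.9, -0.6, 0.2]
finger_gap: 0.05
clock: 11.82
tcp_pos: [0.6056, -0.0149, 0.038]
orientation: [0.0, -0.107, 0.994, 0.0]
wrist_force: [-0.3, 0.6, -0.8]
finger_gap: 0.0502
```

View pics/r2.png

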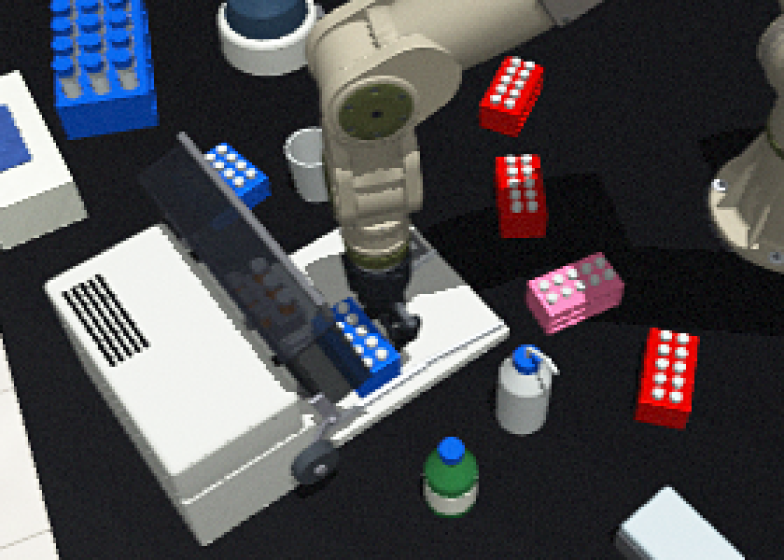

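The rack is tracking straight down the lane, at about (365,345). The wrist would come close to the raised hood at full depth. For the last stretch I'll retract, turn 90° with open jaws, and push with the forward finger, which keeps the wrist about 46 mm further back.

```bash
python3 -m crank '{"travel":[[0.3,0,0],[0.8,0,-0.2],[1.3,0,-0.8],[1.7,0,-1.4],[2.0,0,-1.8]],"turn":[0,0,0,0,0]}' ; python3 -m crank '{"travel":[[0,0,0],[0,0,0],[0,0,0],[0,0,0],[0,0,0]],"turn":[-0.12,-0.24,-0.36,-0.48,-0.6]}' 85; python3 -m crank '{"travel":[[0,0,0],[0,0,0],[0,0,0],[0,0,0],[0,0,0]],"turn":[-0.12,-0.24,-0.36,-0.48,-0.6]}'; python3 -m crank '{"travel":[[0,0,0],[0,0,0],[0,0,0],[0,0,0]],"turn":[-0.12,-0.24,-0.37,-0.371]}'; python3 - <<'E'
from workcell import *
import cv2,numpy as np
from scipy.spatial.transform import Rotation as R
s=get_state();d=s["tcp_pos"][:2]-[.699,-.049];t=np.radians(12.3);print("an",d@[np.cos(t),np.sin(t)],d@[-np.sin(t),np.cos(t)])
M=R.from_quat([*s["orientation"][1:],s["orientation"][0]]).as_matrix();print(M.round(3))
E
```

```text
clock: 12.28
tcp_pos: [0.5262, -0.0323, 0.1118]
orientation: [0.0, -0.107, 0.994, -0.0]
wrist_force: [0.1, -0.7, 0.9]
finger_gap: 0.0496
clock: 12.7
tcp_pos: [0.5273, -0.0321, 0.1105]
orientation: [0.0, -0.399, 0.917, -0.0]
wrist_force: [0.3, 0.0, -0.3]
finger_gap: 0.0853
clock: 13.12
tcp_pos: [0.5273, -0.0321, 0.1103]
orientation: [0.0, -0.652, 0.758, -0.0]
wrist_force: [-0.3, 0.6, -0.0]
finger_gap: 0.0849
clock: 13.45
tcp_pos: [0.5272, -0.0321, 0.1103]
orientation: [-0.0, 0.78, -0.626, 0.0]
wrist_force: [1.0, -0.2, 0.3]
finger_gap: 0.0849
an -0.16422703793637658 0.05307293192525908
[[ 0.216 -0.976  0.001]
 [-0.976 -0.216  0.   ]
 [ 0.    -0.001 -1.   ]]
```

```bash
python3 -m crank '{"travel":[[0,0,0.6],[0,0,1.2],[0,0,1.7],[0,0,2.05],[0,0,2.1]],"turn":[0,0,0,0,0]}' ; python3 -m crank '{"travel":[[-0.02,-0.15,0],[-0.04,-0.3,0],[-0.04,-0.45,0],[-0.04,-0.6,0],[-0.04,-0.75,0]],"turn":[0,0,0,0,0]}'; python3 -m crank '{"travel":[[0,-0.12,0],[0,-0.25,0],[0,-0.4,0],[0,-0.55,0],[0,-0.7,0]],"turn":[0,0,0,0,0]}'; python3 -m crank '{"travel":[[0,-0.15,0],[0,-0.3,0],[0,-0.45,0],[0,-0.6,0],[0,-0.75,0]],"turn":[0,0,0,0,0]}'
```

```text
clock: 13.87
tcp_pos: [0.5249, -0.0316, 0.0235]
orientation: [0.001, 0.778, -0.629, -0.002]
wrist_force: [-0.0, 1.0, 0.0]
finger_gap: 0.0846
clock: 14.28
tcp_pos: [0.5576, -0.0241, 0.0272]
orientation: [-0.001, 0.779, -0.627, 0.001]
wrist_force: [0.8, -0.1, 0.5]
finger_gap: 0.0852
clock: 14.7
tcp_pos: [0.5836, -0.0181, 0.026]
orientation: [0.0, 0.779, -0.627, -0.0]
wrist_force: [-1.0, 0.3, 1.1]
finger_gap: 0.085
clock: 15.12
tcp_pos: [0.6131, -0.0117, 0.0261]
orientation: [-0.0, 0.779, -0.627, -0.0]
wrist_force: [-1.0, -0.0, 1.0]
finger_gap: 0.0851
```

```bash
python3 -m crank '{"travel":[[0,-0.1,0],[0,-0.2,0],[0,-0.3,0],[0,-0.36,0],[0,-0.4,0]],"turn":[0,0,0,0,0]}' ; python3 -m crank '{"travel":[[0,-0.05,0],[0,-0.1,0],[0,-0.15,0],[0,-0.2,0],[0,-0.2,0]],"turn":[0,0,0,0,0]}'
```

```text
clock: 15.53
tcp_pos: [0.6276, -0.0086, 0.026]
orientation: [0.001, 0.779, -0.627, -0.0]
wrist_force: [-7.3, -2.2, 5.9]
finger_gap: 0.0851
clock: 15.95
tcp_pos: [0.6272, -0.0085, 0.0266]
orientation: [0.006, 0.778, -0.628, -0.005]
wrist_force: [-28.5, -8.7, 22.9]
finger_gap: 0.085
```

It stopped firmly within about 5 mm of the expected end. I'll back off gently, retreat and check.

```bash
python3 -m crank '{"travel":[[0,0.1,0],[0,0.3,0],[0,0.7,0],[0,1.4,0],[0,2.1,0]],"turn":[0,0,0,0,0]}' ; python3 -m crank '{"travel":[[0,0.4,-0.8],[0,0.8,-1.7],[0,1.2,-2.6],[0,1.6,-3.5],[0,2,-4.4]],"turn":[0,0,0,0,0]}'; python3 -m crank '{"travel":[[0,0.9,-0.3],[0,1.8,-0.6],[0,2.1,-0.8]],"turn":[0,0,0]}'; python3 - <<'E'
from h import *
from workcell import *
O=np.array([.699,-.049,0]);t=np.radians(12.3);ax=np.array([np.cos(t),np.sin(t),0]);ay=np.array([-np.sin(t),np.cos(t),0])
c=read_camera("scene");im=c["image"];b=read_camera("top")
for n,k in(("s",c),("t",b)):
    hsv=cv2.cvtColor(k["image"],cv2.COLOR_RGB2HSV)
    u,v=proj(k,O+.03*ax+.055*ay+[0,0,.07]).astype(int)
    m=cv2.inRange(hsv,(95,110,50),(128,255,255));z=np.zeros_like(m);z[v-28:v+28,u-28:u+28]=255;m&=z
    n2=cv2.findContours(m,0,2)[0];q=max(n2,key=cv2.contourArea);r=cv2.minAreaRect(q)
    print(n,(u,v),r)
    for p in cv2.boxPoints(r):
        X=ray(k,p,.07)-O;print("  ",round(X@ax,4),round(X@ay,4))
A=cv2.resize(im[130:300,160:360],(660,561)[:2],interpolation=3)[:300+261];cv2.imwrite("pics/f1.png",A[:,:,::-1])
B=cv2.resize(b["image"][70:230,250:410],(560,560),interpolation=3);cv2.imwrite("pics/f2.png",B[:,:,::-1])
E
```

```text
clock: 16.37
tcp_pos: [0.5542, -0.0247, 0.0261]
orientation: [-0.001, 0.779, -0.627, 0.001]
wrist_force: [-1.2, -0.3, 0.7]
finger_gap: 0.085
clock: 16.78
tcp_pos: [0.4751, -0.0416, 0.2039]
orientation: [-0.001, 0.779, -0.627, 0.001]
wrist_force: [1.0, 0.0, 0.3]
finger_gap: 0.085
clock: 17.03
tcp_pos: [0.3906, -0.0594, 0.2357]
orientation: [-0.0, 0.779, -0.628, 0.001]
wrist_force: [0.5, 0.4, 0.5]
finger_gap: 0.0846
s (np.int64(268), np.int64(231)) ((278.0767822265625, 233.45777893066406), (25.935989379882812, 8.718348503112793), 61.189208984375)
   0.0147 0.0284
   -0.0153 0.0294
   -0.0002 0.1283
   0.0286 0.1266
t (np.int64(312), np.int64(152)) ((313.7078552246094, 154.0674285888672), (16.939416885375977, 28.782018661499023), 77.00537872314453)
   0.0546 0.1089
   0.0556 -0.0013
   -0.0104 -0.0007
   -0.0112 0.109
```

View pics/f1.png

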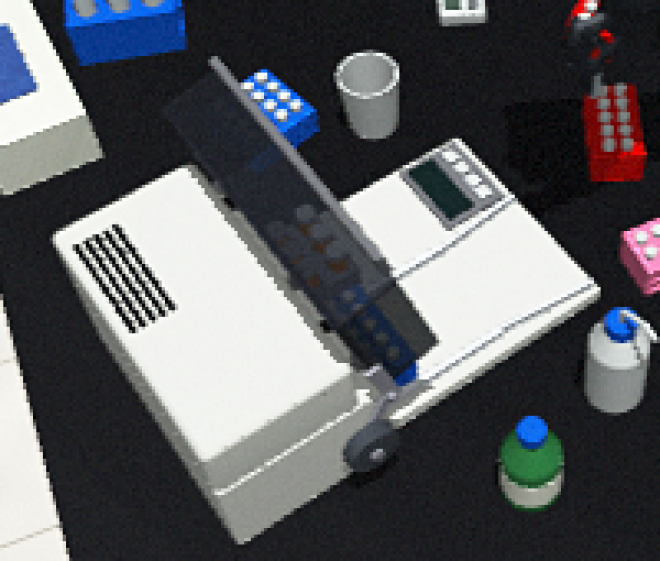

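View pics/f2.png

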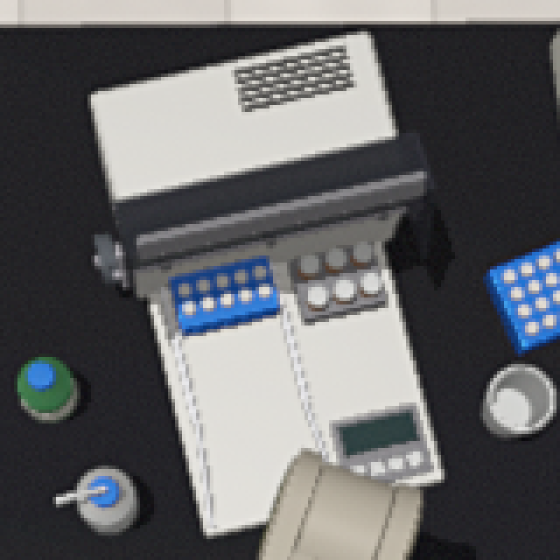

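The hood is fully raised and the rack is at the back, with its rear edge at x≈55–57 mm against 60 expected. The bystanders are unmoved. I'll check the rear gap from closer with the wrist camera.

```bash
python3 -m crank '{"travel":[[0,-0.95,0],[0,-1.9,0],[0,-2.85,0],[0,-3.8,0],[0,-4.5,0]],"turn":[0,0,0,0,0]}' ; python3 -m crank '{"travel":[[0,0,0],[0,0,0]],"turn":[0,0]}'; python3 - <<'E'
from h import *
from workcell import *
c=read_camera("wrist");np.savez("w3.npz",**c);O=np.array([.699,-.049,0]);t=np.radians(12.3);ax=np.array([np.cos(t),np.sin(t),0]);ay=np.array([-np.sin(t),np.cos(t),0])
for p in ((.06,0,.07),(.06,.11,.07),(0,0,.07),(0,.11,.07)): print(p,proj(c,O+p[0]*ax+p[1]*ay+[0,0,p[2]]))
cv2.imwrite("pics/w3.png",c["image"][:,:,::-1])
E
```

```text
clock: 17.55
tcp_pos: [0.5735, -0.02, 0.2327]
orientation: [-0.001, 0.779, -0.627, 0.001]
wrist_force: [0.1, -0.5, -0.3]
finger_gap: 0.0851
clock: 17.72
tcp_pos: [0.5712, -0.0204, 0.2319]
orientation: [0.0, 0.779, -0.627, -0.001]
wrist_force: [-0.7, 0.2, 0.3]
finger_gap: 0.0849
(0.06, 0, 0.07) [114.03580692 110.535633  ]
(0.06, 0.11, 0.07) [132.46461504 231.62451137]
(0, 0, 0.07) [184.68337142 110.58098095]
(0, 0.11, 0.07) [196.86239299 231.63931535]
```

View pics/w3.png

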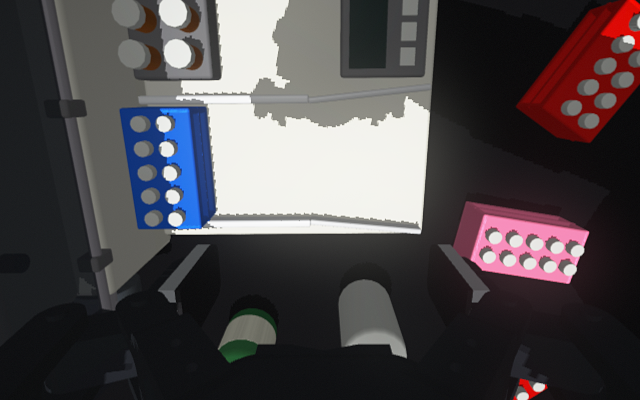

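```bash
python3 - <<'E'
from h import *
c=dict(np.load("w3.npz"));O=np.array([.699,-.049,0]);t=np.radians(12.3);ax=np.array([np.cos(t),np.sin(t),0]);ay=np.array([-np.sin(t),np.cos(t),0])
g=c["image"].astype(int)
def f(uv,z):
    X=ray(c,uv,z)-O;return (X@ax).round(4),(X@ay).round(4)
# deck front edge (rows 130,200): largest red drop, at z .022
for v in(130,160,190,215):
    row=cv2.GaussianBlur(c["image"],(3,3),0)[v,:,0].astype(int);u=400+np.argmin(np.diff(row[400:460]));print("deck",v,u,f((u+.5,v),.022))
h=cv2.cvtColor(c["image"],cv2.COLOR_RGB2HSV)
for v in(120,145,160,185,205,222):
    m=np.where((h[v,100:230,1]>110)&(h[v,100:230,0]>95)&(h[v,100:230,0]<130))[0]+100
    d=np.diff(c["image"][v,170:215,2].astype(int));print("rack rear",m[0],f((m[0]-.5,v),.07),"end(bottom front)",m[-1],f((m[-1]+.5,v),.022), "top front",170+np.argmin(d),f((170.5+np.argmin(d),v),.07))
# left/right lateral deck edges
E
```

```text
deck 130 428 (np.float64(-0.2229), np.float64(0.0205))
deck 160 426 (np.float64(-0.2233), np.float64(0.0508))
deck 190 424 (np.float64(-0.2237), np.float64(0.0825))
deck 215 422 (np.float64(-0.2236), np.float64(0.1101))
rack rear 121 (np.float64(0.0557), np.float64(0.0079)) end(bottom front) 206 (np.float64(-0.0022), np.float64(0.0108)) top front 189 (np.float64(-0.0033), np.float64(0.0079))
rack rear 125 (np.float64(0.0555), np.float64(0.0293)) end(bottom front) 209 (np.float64(-0.003), np.float64(0.0356)) top front 172 (np.float64(0.0136), np.float64(0.0293))
rack rear 127 (np.float64(0.0557), np.float64(0.0425)) end(bottom front) 210 (np.float64(-0.0028), np.float64(0.0509)) top front 194 (np.float64(-0.0043), np.float64(0.0425))
rack rear 131 (np.float64(0.0554), np.float64(0.0652)) end(bottom front) 212 (np.float64(-0.0026), np.float64(0.0772)) top front 173 (np.float64(0.0168), np.float64(0.0652))
rack rear 134 (np.float64(0.0554), np.float64(0.084)) end(bottom front) 214 (np.float64(-0.003), np.float64(0.099)) top front 198 (np.float64(-0.0039), np.float64(0.084))
rack rear 137 (np.float64(0.0549), np.float64(0.1005)) end(bottom front) 206 (np.float64(0.0071), np.float64(0.118)) top front 200 (np.float64(-0.0043), np.float64(0.1005))
```

With the deck front edge as reference in the same image and plane, the rack's front foot lies 220.6 mm behind it. Fully home is 220 mm, so the rack is in place and square. I'm handing in.

```bash
python3 -c "
from workcell import *
s=get_state();print(s['clock'],s['wrist_force']);print(hand_in())"
```

```text
17.7667 [-0.06570614  0.12474997  0.2902677 ]
the job is handed in; nothing more can be done
None
```

The hood is raised and holding by itself, and the blue rack is home against the back of the bay. I handed the job in at 17.8 s with the robot touching nothing.

- **Hood:** I pressed the closed fingertips on the front lower edge of the ledge's free half and followed its arc upward. The hood went past its balance point and on up by itself. The tool can only point down, so the lift came from friction on the ledge's front edge, not from underneath.
- **Rack:** I pushed it straight along its lane, first with two spread fingertips. For the last stretch I used the back of one open finger, to keep the wrist clear of the raised hood. It came to a hard stop at about 30 N sideways and 23 N upward; total wrist force was about 38 N.

**Last checks:**
- **Hood position:** the pictures after the push show it leaning back over the housing.
- **Rack position:** its front foot is 220.6 mm behind the deck's front edge, where 220 mm is fully home, and it stands square.
- **Bystanders:** those in view looked unmoved; I did not measure them.
- **Disagreement:** with my first estimate of the analyser's position, the rack read 3–5 mm short. The deck edge in the same image was shifted by 3.3 mm the same way, so I put that down to the estimate.

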